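Sweep loose fittings into the dispenser's drop tray

TASK

Press the round rubber button on top of the grey fitting dispenser so that its tray drops flat onto the counter, then sweep the brass nut and the steel pipe plug across the counter with your fingertips until both lie fully inside the tray. Only push them, never pick them up, and leave the white spigot adapter, the spring band clamp and the screwdriver where they lie.

Things in the scene. Friction and masses are not known exactly. Their poses are not given: they have to be found in the camera images.
- dispenser: Fixed grey steel dispenser, 160 mm deep (its x), 240 mm wide (its y). Origin: centre of its underside, on the counter. Its front, where the tray is, faces its own -x, which points roughly along world +y (within 0.25 rad). A flat ledge 150 mm high runs from the front face (x = -80 mm) back to x = +5 mm; behind it a hopper 205 mm high fills x = 5 to 79 mm.
- tray (a joint): Hinge of the drop tray, rad: 0 = upright, shut in the front face; 1.57 = flat on the counter in front of the dispenser. It is linked to the button, falls forward under its own weight once the button has started it, and stays down. It swings over the counter up to 105 mm in front of the front face.
- button (a joint): Travel of the button, m: 0 = up, 0.014 = fully down. It takes about 2 N pressed slowly (25 mm/s), more if struck fast. It is geared to the tray and does not spring back: it stays down while the tray is down.
- button_top (a point): Centre of the top face of the round black rubber button (36 mm across) on the dispenser's ledge, on its centre line, 38 mm behind the front face. The point moves with the button; 172 mm above the counter when up, 158 mm when down. It is pressed straight down.
- tray_middle (a point): Fixed point on the counter, centre of the lowered tray; axes as the dispenser's (x = deeper into the tray). The lowered tray reaches from x = -52 mm (open mouth) to +52 mm (20 mm high sill). Side walls 22 mm high, 3 mm thick stand at y = +-78 mm, 154 mm clear between them. Its thin floor is level with the counter: parts slide in over the mouth without catching.
- tray_mouth (a point): Fixed point on the counter at the middle of the lowered tray's open front edge, axes as the dispenser's.
- nut: Brass compression nut lying flat: hexagon 40 mm across corners, 18 mm high, with a round collar on top, 24 mm high in all. Origin: centre of its underside. About 120 g.
- plug: Steel pipe plug standing on its hexagon head: head 38 mm across corners and 12 mm high, threaded shank 25 mm across above it, 32 mm high in all. Origin: centre of the head's underside. About 110 g.
- adapter: White plastic spigot adapter standing upright, 38 mm across at its flange, 45 mm high. Origin: centre of its underside. Leave it.
- clamp: Stainless spring band clamp lying flat: open ring 36 mm across, 12 mm high, two small tabs reaching 26 mm from its centre along its x. Origin: centre of its underside. Leave it.
- screwdriver: Screwdriver 200 mm long lying on the counter along its own x, handle to -x. Leave it.

How it is judged:
By the outcome, as a careful person would: the job done as asked, in the order asked, and still so for the second after the job is handed in, with the robot touching nothing.
It also fails if it takes over 72 s, if anything falls off the work surface, if the arm or the gripper's body presses on something with over 40 N, if the wrist force passes 120 N, or if a joint passes its speed limit or range.

ROBOT

A 6-joint arm with a two-finger parallel gripper is mounted at the origin on the work surface. World frame = base frame: x ahead of the robot, y to its left, z up, the work surface at z = 0. Lengths are in m, angles in rad, forces in N, time in s.
With the tool pointing down it reaches from about 0.35 to 0.775 m from the base axis. Payload 7.3 kg.
Tool frame: the origin (TCP) lies at the very end of the fingers, on their centre line; the grasp point (between the pads) lies 19 mm behind it; z points along the fingers, y is the line along which they close (so a half turn about z gives the same grasp; the last joint's range is limited). The gripper opens to 92 mm and grips with 3 to 60 N. Pads are 19 mm wide; open, the fingers measure 130 mm over their backs; the gripper's body (75 mm by 190 mm) begins 47 mm behind the grasp point.
Start: joints at [-1.283, 0.342, 1.524, -0, 1.275, -0.146], TCP at [0.221, -0.476, 0.227] pointing down, gripper open.
Joint ranges: [-2.53, 2.53], [-0.77, 2.02], [0.04, 2.7], [-1, 4.14], [0.28, 2.66], [-3.11, 3.11]. Speed limits (rad/s): [2.57, 2.57, 3.14, 3.14, 3.14, 3.14].

INTERFACE

Orientations are given as [roll, pitch, yaw] about the fixed x, y, z axes, in that order (R = Rz(yaw) Ry(pitch) Rx(roll)).
In Python, from cell import robot gives the robot as it stands.
- The arm moves only by the tool apply_moves, never from a script. Its argument "motion" is text: rows parted by semicolons, each of 7 numbers parted by spaces: the opening in per cent of the stroke, from 0 (shut) to 100 (fully open), then the shift along the tool's x, y, z in cm, then the turn, a rotation vector about the tool's x, y, z in rad. A call has 1 to 20 rows; each row shifts and turns the commanded pose from where the row before left it, along the tool's axes as they then stand; what a row does not reach is not made up. A row lasts 1/8 s, in which the tool goes at most 62.5 mm and 10.7 degrees, less where a joint would pass 70% of its speed; a pose out of reach is approached as far as the arm can. A call with a gripper value outside its range is refused whole. The fingers move at their own pace and stop on an object; "force" is the grip in N (left out, the last holds). Time passes only in rows, so rows that do not move let the fingers close. It gives the time, the measured TCP pose, the force, the opening and the grip force at its end, in the units of the state.
- robot.observe(): the state, without advancing time (a new reading comes with each control period).
- robot.read_camera(name): name is "side" or "top"; returns a dict with "img" (480x640x3 uint8, red, green, blue), "fovy" (degrees; the focal length in pixels is half the picture's height over the tangent of half this angle, whatever the lens; pixels are square), "cx", "cy" (the principal point, pixels), "R" (3x3) and "t" (3): a world point X has camera coordinates R X + t. Camera axes: x right, y down, z forward; pixel columns grow to the right and rows downward; lengths in m; the calibration is good to about 2 mm. A picture is of the moment at which its call begins. There is no depth.
- robot.hand_in(): hands the job in; it is judged then, once.
Trained networks look in a picture, given as the dict that the camera call returned (one of the last four; its "shot" number tells which), for a name from the list of things; names that differ only in an ending like _2 or _b are one class to them, and where a whole thing is asked for, a point or a joint stands for the part that bears it (a point fixed in the world has none). Each returns a list of dicts, best first, with "score" (0 to 1); they miss things now and then, are a little off and sometimes report something else, mostly with a low value. They report only what shows in the picture. A call takes as long as a camera call.
- robot.search_frame(target, picture): "centre" ([x, y, z] in m, in world coordinates, good to about 4 mm: the middle of the surface that is visible of it).
- robot.trace(target, picture): "pixels" (480x640 bool, what is visible of it).
The state is a dict: "time": time; "qpos": joint angles; "qvel": joint speeds; "joint_efforts": joint torques, N m; "tool_pos": TCP position; "tool_rot": TCP orientation; "contact_force": force on the tool from outside, world axes, zero at the start; "torque": the same for the moment, N m; "opening": finger opening in m; "grip_force": force on a finger pad.
Only numpy, scipy, OpenCV 4.12 (cv2) and the standard library are available. Lean on these libraries where they do the work, as an engineer would, in place of code of your own. Each camera call takes 0.05 s, during which the arm holds its last target. There are 200 camera calls.

## Working session

There is one attempt and no reset: what is moved stays moved. The work goes in short steps, Python scripts to look and compute and a tool call to move; the robot and the scene stay as the last step left them, time stands still between calls to the robot, and variables do not carry over. Pictures are saved under pics/ and viewed, at most 10 in all, crops included, and the job is handed in when it is done.

Besides the shell and the picture viewer there is one more tool, called after "Call:" by a JSON object that holds its "name" and its "arguments". apply_moves: Moves the arm, as the interface text tells. Its arguments: {"type":"object","properties":{"motion":{"type":"string"},"force":{"type":"number"}},"required":["motion"]}

```bash
mkdir -p pics
cat > h.py <<'E'
import numpy as np, cv2
from cell import robot
def ray(p,u,v,z):
    f=240/np.tan(np.radians(p["fovy"])/2)
    R=np.array(p["R"]);t=np.array(p["t"]);c=-R.T@t
    d=R.T@np.array([(u-p["cx"])/f,(v-p["cy"])/f,1]);return c+d*(z-c[2])/d[2]
def proj(p,X):
    f=240/np.tan(np.radians(p["fovy"])/2)
    q=np.array(p["R"])@np.array(X)+np.array(p["t"]);return [p["cx"]+f*q[0]/q[2],p["cy"]+f*q[1]/q[2]]
def save(p,n): cv2.imwrite(n,p["img"][:,:,::-1])
E
python3 - <<'E'
from h import *
for n in("top","side"):
    p=robot.read_camera(n);save(p,f"pics/{n}0.png")
    R=np.array(p["R"]);print(n,(-R.T@p["t"]).round(3),p["fovy"])
    for t in["dispenser","button_top","nut","plug","adapter","clamp","screwdriver"]:
        print(t,[(np.round(d["centre"],3),round(d["score"],2)) for d in robot.search_frame(t,p)[:2]])
print(robot.observe())
E
```

```text
top [ 0.363 -0.046  1.206] 47.53493932352137
dispenser [(array([ 0.56 , -0.356,  0.149]), 0.66)]
button_top [(array([ 0.552, -0.319,  0.171]), 0.71)]
nut [(array([0.515, 0.027, 0.021]), 0.46)]
plug [(array([0.598, 0.095, 0.028]), 0.63)]
adapter [(array([0.411, 0.14 , 0.018]), 0.73), (array([0.445, 0.275, 0.024]), 0.28)]
clamp [(array([ 0.692, -0.033,  0.011]), 0.54)]
screwdriver [(array([0.449, 0.274, 0.023]), 0.77)]
side [0.495 0.632 0.663] 54.3366473368938
dispenser [(array([ 0.564, -0.306,  0.146]), 0.81)]
button_top [(array([ 0.558, -0.31 ,  0.17 ]), 0.69)]
nut [(array([0.514, 0.044, 0.023]), 0.89)]
plug [(array([0.601, 0.106, 0.022]), 0.81), (array([ 0.562, -0.309,  0.146]), 0.32)]
adapter [(array([0.412, 0.158, 0.023]), 0.72), (array([0.602, 0.107, 0.021]), 0.54)]
clamp [(array([ 0.7  , -0.033,  0.011]), 0.73)]
screwdriver [(array([0.452, 0.285, 0.019]), 0.97)]
{'time': 0.8, 'qpos': array([-1.28301177e+00,  3.41985133e-01,  1.52411665e+00, -5.41330762e-07,
        1.27540450e+00, -1.45977027e-01]), 'qvel': array([-0.00146188,  0.00188659, -0.0001107 ,  0.00098115, -0.00094115,
       -0.00014294]), 'joint_efforts': array([-1.22948037e-03, -4.31088674e+01, -2.44467044e+01,  7.16050132e-02,
        4.83386731e-02,  6.74435654e-06]), 'tool_pos': array([ 0.22068443, -0.4763754 ,  0.22674241]), 'tool_rot': array([3.14150728e+00, 1.30755080e-05, 4.33761742e-01]), 'contact_force': array([0.17703205, 0.26195281, 0.16279258]), 'torque': array([0.01131306, 0.0510076 , 0.01884159]), 'grip_force': 0.0, 'opening': 0.091781525645991}
```

View pics/top0.png

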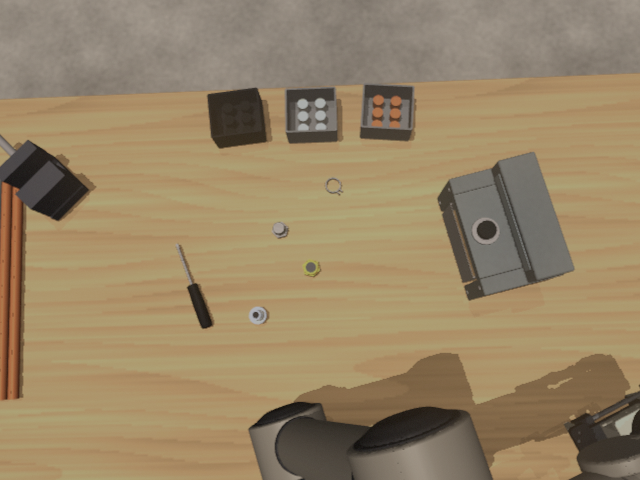

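View pics/side0.png

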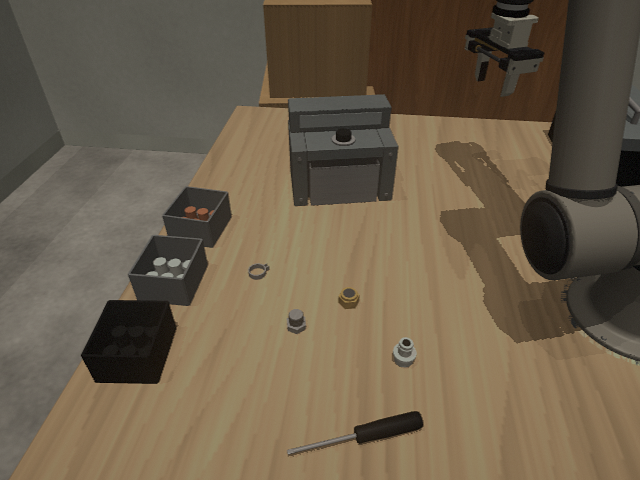

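The top view shows the dispenser at (505,228), button (486,230), nut (311,268), plug (280,230), adapter (258,315), clamp (334,187) and screwdriver (195,290). The side view agrees: button (343,135), nut (348,298), plug (296,321). I'll refine the poses by fitting silhouettes.

```bash
cat > fit.py <<'E'
from h import *
from scipy.optimize import minimize
def box(x0,x1,y0,y1,z0,z1): return np.array([[x,y,z] for x in(x0,x1) for y in(y0,y1) for z in(z0,z1)])
def cyl(r,z0,z1,n=24):
    a=np.arange(n)*2*np.pi/n; return np.array([[r*np.cos(b),r*np.sin(b),z] for b in a for z in(z0,z1)])
PARTS={"dispenser":[box(-.08,.005,-.12,.12,0,.15),box(.005,.079,-.12,.12,0,.205)],
"nut":[cyl(.0185,0,.018),cyl(.013,.018,.024)],"plug":[cyl(.0178,0,.012),cyl(.0125,.012,.032)],
"adapter":[cyl(.019,0,.01),cyl(.011,0,.045)],"button_top":[cyl(.018,-.01,0)]}
def render(p,parts,x,y,w,z=0,S=8):
    im=np.zeros((480,640),np.uint8);c,s=np.cos(w),np.sin(w)
    for P in parts:
        Q=np.c_[P[:,0]*c-P[:,1]*s+x,P[:,0]*s+P[:,1]*c+y,P[:,2]+z]
        h=cv2.convexHull(np.array([proj(p,q) for q in Q],np.float32))
        m=np.zeros_like(im);cv2.fillConvexPoly(m,np.round(h*256).astype(np.int32),255,cv2.LINE_AA,8);im=np.maximum(im,m)
    return im/255.
def fit(name,pics,x0):
    ms=[]
    for p in pics:
        d=robot.trace(name,p)
        if d: ms.append((p,cv2.GaussianBlur(d[0]["pixels"].astype(float),(0,0),1.2)))
    def cost(v):
        e=0
        for p,m in ms:
            r=cv2.GaussianBlur(render(p,PARTS[name],v[0],v[1],v[2] if len(v)>2 else 0),(0,0),1.2);e+=((r-m)**2).sum()/m.sum()
        return e
    s=np.eye(len(x0))*.01
    if len(x0)>2:s[2,2]=.1
    r=minimize(cost,x0,method="Nelder-Mead",options=dict(initial_simplex=np.vstack([x0,np.array(x0)+s]),xatol=1e-4,fatol=1e-5))
    return r.x,r.fun,len(ms)
E
python3 - <<'E'
from fit import *
P=[robot.read_camera("top"),robot.read_camera("side")]
for pp in(P,P[:1],P[1:]):
    x,f,n=fit("dispenser",pp,[.56,-.36,-1.4]);print("disp",x.round(4),round(f,3),n)
    c,s=np.cos(x[2]),np.sin(x[2])
    for nm,lx in(("button",-.042),("mouth",-.185),("middle",-.133)):print(nm,(x[:2]+lx*np.array([c,s])).round(4))
for n,g in(("nut",[.515,.035]),("plug",[.6,.1]),("adapter",[.41,.15])):
    for pp in (P,P[:1],P[1:]):
        x,f,k=fit(n,pp,g);print(n,x.round(4),round(f,3),k)
E
```

```text
disp [ 0.5678 -0.363  -1.3524] 0.031 2
button [ 0.5587 -0.322 ]
mouth [ 0.5277 -0.1823]
middle [ 0.539  -0.2331]
disp [ 0.5671 -0.3627 -1.3409] 0.017 1
button [ 0.5575 -0.3218]
mouth [ 0.5249 -0.1826]
middle [ 0.5368 -0.2332]
disp [ 0.5684 -0.3652 -1.3651] 0.012 1
button [ 0.5598 -0.3241]
mouth [ 0.5306 -0.1841]
middle [ 0.5413 -0.235 ]
nut [0.5151 0.0278] 0.083 2
nut [0.5158 0.0283] 0.03 1
nut [0.5147 0.0269] 0.046 1
plug [0.6037 0.0968] 0.207 2
plug [0.6057 0.098 ] 0.111 1
plug [0.6025 0.0968] 0.062 1
adapter [0.4135 0.1472] 0.172 2
adapter [0.415  0.1488] 0.034 1
adapter [0.4123 0.1423] 0.06 1
```

Call:
{"name": "apply_moves", "arguments": {"motion": "0 0 0 -0.5 0 0 -0.17;0 0 0 -0.5 0 0 -0.17;0 0 0 -0.5 0 0 -0.17;0 0 0 -0.5 0 0 -0.17;0 0 0 -0.5 0 0 -0.17;0 0 0 -0.5 0 0 -0.17;0 0 0 -0.5 0 0 -0.17;0 0 0 -0.5 0 0 -0.17;0 0.75 3.6 0 0 0 0;0 0.75 3.6 0 0 0 0;0 0.75 3.6 0 0 0 0;0 0.75 3.6 0 0 0 0;0 0.75 3.6 0 0 0 0;0 0.75 3.6 0 0 0 0;0 0.75 3.6 0 0 0 0;0 0.75 3.6 0 0 0 0;0 0.75 3.6 0 0 0 0;0 0.75 3.6 0 0 0 0"}}

```text
time: 3.95
tool_pos: [0.5562, -0.323, 0.2667]
tool_rot: [-3.142, 0.0, 1.794]
contact_force: [-0.5, 0.6, -0.2]
opening: 0.0006
grip_force: 0.0
```

Call:
{"name": "apply_moves", "arguments": {"motion": "0 0 0.2 3 0 0 0;0 0 0 3 0 0 0;0 0 0 3 0 0 0;0 0 0 0.1 0 0 0;0 0 0 0.3 0 0 0;0 0 0 0.3 0 0 0;0 0 0 0.3 0 0 0;0 0 0 0.3 0 0 0;0 0 0 0.3 0 0 0;0 0 0 0.3 0 0 0;0 0 0 0 0 0 0;0 0 0 0 0 0 0;0 0 0 0 0 0 0;0 0 0 0 0 0 0"}}

```text
time: 5.7
tool_pos: [0.5573, -0.3232, 0.1583]
tool_rot: [3.141, 0.001, 1.794]
contact_force: [-2.0, 1.1, 5.6]
opening: 0.0005
grip_force: 2.7
```

Run:
```python
from h import *
p=robot.read_camera("side");save(p,"pics/side1.png")
```

```text
(no output)
```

View pics/side1.png

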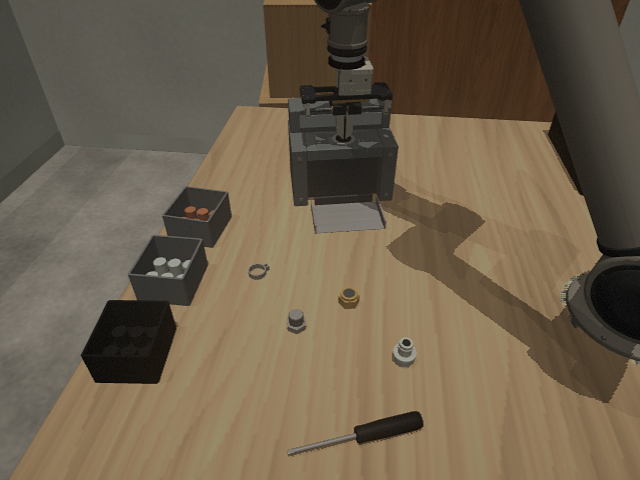

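The tray is down flat: its floor spans (309–383, 195–232) in the side view, and every part is still in place. Next I go to the far side of the nut.

Call:
{"name": "apply_moves", "arguments": {"motion": "0 0 0 -2 0 0 0;0 0 0 -2.5 0 0 0.082;0 0 0 -2.5 0 0 0.082;0 0 0 -2.5 0 0 0.082;20 3.66 -0.45 0 0 0 0;20 3.66 -0.45 0 0 0 0;20 3.66 -0.45 0 0 0 0;20 3.66 -0.45 0 0 0 0;20 3.66 -0.45 0 0 0 0;20 3.66 -0.45 0 0 0 0;20 3.66 -0.45 0 0 0 0;20 3.66 -0.45 0 0 0 0;20 3.66 -0.45 0 0 0 0;20 3.66 -0.45 0 0 0 0;20 3.66 -0.45 0 0 0 0;20 0 0 0 0 0 0;20 0 0 0 0 0 0"}}

```text
time: 7.88
tool_pos: [0.517, 0.0801, 0.2525]
tool_rot: [-3.141, 0.001, 1.548]
contact_force: [0.3, -0.2, 0.4]
opening: 0.0182
grip_force: 0.0
```

Run:
```python
from h import *
p=robot.read_camera("side")
print(proj(p,[.5277,-.1823,0]),[proj(p,[.5277+s*.077*.976,-.1823+s*.077*.217,0]) for s in(-1,1)])
```

```text
[np.float64(349.2542577688613), np.float64(230.8010501500043)] [[np.float64(383.0579766514295), np.float64(228.71932002076477)], [np.float64(315.05890441036775), np.float64(232.90689825546457)]]
```

Call:
{"name": "apply_moves", "arguments": {"motion": "20 0 0 4 0 0 0;20 0 0 4 0 0 0;20 0 0 4 0 0 0;20 0 0 4 0 0 0;20 0 0 4 0 0 0;20 0 0 3 0 0 0;20 0 0 1.6 0 0 0;20 -1 0 0 0 0 0;20 -1 0 0 0 0 0;20 -1 0 0 0 0 0;20 -1 0 0 0 0 0;20 -1 0 0 0 0 0;20 -1 0 0 0 0 0;20 -1 0 0 0 0 0;20 -1 0 0 0 0 0;20 -1 0 0 0 0 0;20 -1 0 0 0 0 0"}}

```text
time: 10.05
tool_pos: [0.5146, -0.0202, 0.0067]
tool_rot: [-3.142, 0.0, 1.548]
contact_force: [-0.4, 2.5, 1.3]
opening: 0.0181
grip_force: 1.1
```

Run:
```python
from fit import *
p=robot.read_camera("top");s=robot.read_camera("side")
print(fit("nut",[s],[.515,-.05]),robot.search_frame("nut",p))
save(s,"pics/side2.png")
```

```text
(array([ 0.51503524, -0.05016515]), np.float64(0.8316911055802152), 1) []
```

View pics/side2.png

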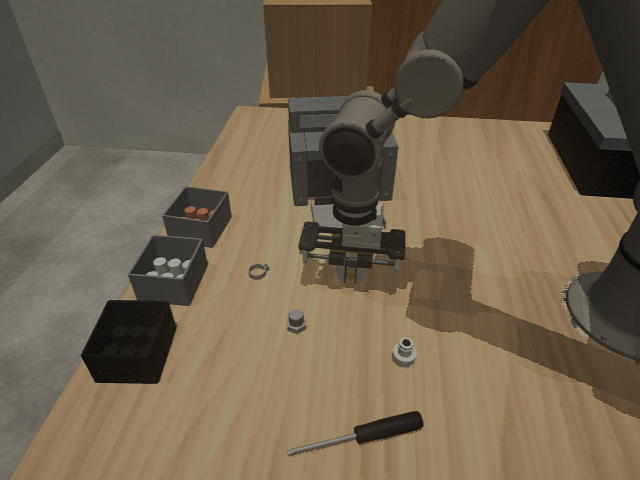

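The fingers stand at (350,268) with the nut hidden behind them. The 2.5 N reading along +y shows it is being pushed, and nothing else has moved.

Call:
{"name": "apply_moves", "arguments": {"motion": "20 -1 0 0 0 0 0;20 -1 0 0 0 0 0;20 -1 0 0 0 0 0;20 -1 0 0 0 0 0;20 -1 0 0 0 0 0;20 -1 0 0 0 0 0;20 -1 0 0 0 0 0;20 -1 0 0 0 0 0;20 -1 0 0 0 0 0;20 -1 0 0 0 0 0;20 -1 0 0 0 0 0;20 -1 0 0 0 0 0;20 -1 0 0 0 0 0;20 -1 0 0 0 0 0;20 -1 0 0 0 0 0;20 -1 0 0 0 0 0;20 -1 0 0 0 0 0;20 -1 0 0 0 0 0;20 -0.8 0 0 0 0 0;20 0 0 0 0 0 0"}}

```text
time: 12.75
tool_pos: [0.5104, -0.2082, 0.0068]
tool_rot: [3.141, 0.0, 1.547]
contact_force: [0.5, 0.4, -0.0]
opening: 0.0184
grip_force: 0.0
```

Call:
{"name": "apply_moves", "arguments": {"motion": "20 1.5 0 0 0 0 0;20 1.5 0 0 0 0 0;20 1.5 0 0 0 0 0;20 1.5 0 0 0 0 0;20 0 0 -3.5 0 0 0.05;20 0 0 -3.5 0 0 0.05;20 0 0 -3.5 0 0 0;20 0 0 -3.5 0 0 0;20 3.07 0.61 0 0 0 0;20 3.07 0.61 0 0 0 0;20 3.07 0.61 0 0 0 0;20 3.07 0.61 0 0 0 0;20 3.07 0.61 0 0 0 0;20 3.07 0.61 0 0 0 0;20 3.07 0.61 0 0 0 0;20 3.07 0.61 0 0 0 0;20 3.07 0.61 0 0 0 0;20 3.07 0.61 0 0 0 0"}}

```text
time: 15.0
tool_pos: [0.6096, 0.1516, 0.1466]
tool_rot: [-3.141, 0.0, 1.448]
contact_force: [0.7, -0.6, 0.4]
opening: 0.0185
grip_force: 0.0
```

Run:
```python
from fit import *
p=robot.read_camera("top");s=robot.read_camera("side")
print(robot.observe()["tool_pos"])
for q in(p,s):
  for n,g in(("nut",[.51,-.235]),("plug",[.6035,.097])):
    try: print(n,fit(n,[q],g))
    except Exception as e: print(e)
save(s,"pics/side3.png")
```

```text
[0.60976682 0.15334768 0.14639778]
nut (array([ 0.51025254, -0.23856644]), np.float64(0.11156705581794232), 1)
plug (array([0.60386517, 0.09772686]), np.float64(0.037479620204177444), 1)
nut (array([ 0.50991293, -0.23901755]), np.float64(0.007823332795023879), 1)
plug (array([0.60295268, 0.09700116]), np.float64(0.07111998136595891), 1)
```

View pics/side3.png

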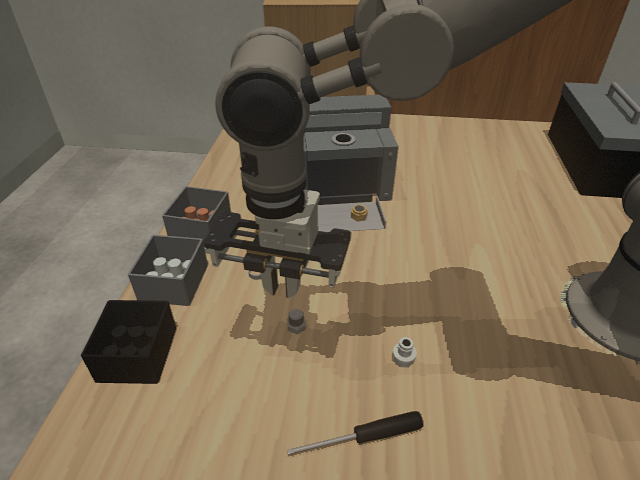

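The nut lies in the tray at (360,212), at about (−1, −30) mm in tray axes. The plug is at (297,320), and the fingers are lined up behind it.

Call:
{"name": "apply_moves", "arguments": {"motion": "20 0 0 4 0 0 0;20 0 0 4 0 0 0;20 0 0 4 0 0 0;20 0 0 2 0 0 0;20 -1 0 0 0 0 0;20 -1 0 0 0 0 0;20 -1 0 0 0 0 0;20 -1 0 0 0 0 0;20 -1 0 0 0 0 0;20 -1 0 0 0 0 0;20 -1 0 0 0 0 0;20 -1 0 0 0 0 0;20 -1 0 0 0 0 0;20 -1 0 0 0 0 0;20 -1 0 0 0 0 0;20 -1 0 0 0 0 0;20 -1 0 0 0 0 0;20 -1 0 0 0 0 0;20 -1 0 0 0 0 0;20 -1 0 0 0 0 0"}}

```text
time: 17.8
tool_pos: [0.5902, -0.0098, 0.0067]
tool_rot: [3.142, 0.0, 1.448]
contact_force: [0.1, 1.2, 1.4]
opening: 0.0184
grip_force: 0.8
```

Call:
{"name": "apply_moves", "arguments": {"motion": "20 -1 0 0 0 0 0;20 -1 0 0 0 0 0;20 -1 0 0 0 0 0;20 -1 0 0 0 0 0;20 -1 0 0 0 0 0;20 -1 0 0 0 0 0;20 -1 0 0 0 0 0;20 -1 0 0 0 0 0;20 -1 0 0 0 0 0;20 -1 0 0 0 0 0;20 -1 0 0 0 0 0;20 -1 0 0 0 0 0;20 -1 0 0 0 0 0;20 -1 0 0 0 0 0;20 -1 0 0 0 0 0;20 -1 0 0 0 0 0;20 -1 0 0 0 0 0;20 -1 0 0 0 0 0;20 -0.8 0 0 0 0 0;20 0 0 0 0 0 0"}}

```text
time: 20.3
tool_pos: [0.567, -0.1965, 0.0066]
tool_rot: [-3.142, 0.0, 1.447]
contact_force: [-0.5, 0.2, -0.3]
opening: 0.0183
grip_force: 0.0
```

Call:
{"name": "apply_moves", "arguments": {"motion": "20 1.5 0 0 0 0 0;20 1.5 0 0 0 0 0;20 1.5 0 0 0 0 0;20 1.5 0 0 0 0 0;20 0 0 -4 0 0 0;20 0 0 -4 0 0 0;20 0 0 -4 0 0 0;20 0 0 -4 0 0 0;20 3 0 0 0 0 0;20 3 0 0 0 0 0;20 3 0 0 0 0 0;20 3 0 0 0 0 0;20 3 0 0 0 0 0;20 3 0 0 0 0 0;20 3 0 0 0 0 0;20 3 0 0 0 0 0;20 0 0 0 0 0 0"}}

```text
time: 22.42
tool_pos: [0.6036, 0.1048, 0.1665]
tool_rot: [-3.141, -0.0, 1.451]
contact_force: [0.2, 0.1, 0.2]
opening: 0.0183
grip_force: 0.0
```

Run:
```python
from fit import *
p=robot.read_camera("top");s=robot.read_camera("side")
print(robot.observe()["tool_pos"],robot.observe()["time"])
M=np.array([.539,-.2331]);d=np.array([.217,-.976]);l=np.array([.976,.217])
for q in(p,s):
  for n,g in(("nut",[.51,-.239]),("plug",[.565,-.22])):
    try: x,f,k=fit(n,[q],g);print(n,x.round(4),round(f,3),((x-M)@d).round(4),((x-M)@l).round(4))
    except Exception as e: print(n,e)
c=s["img"][90:390,180:480]
save({"img":cv2.resize(c,(600,600))},"pics/side4.png")
```

```text
[0.60366824 0.10246574 0.16657466] 22.525
nut [ 0.5102 -0.2393] 0.013 -0.0002 -0.0295
plug [ 0.5651 -0.2248] 0.115 -0.0024 0.0273
nut [ 0.5055 -0.2376] 0.312 -0.0029 -0.0337
plug [ 0.565 -0.22 ] 0.0 -0.0071 0.0282
```

View pics/side4.png

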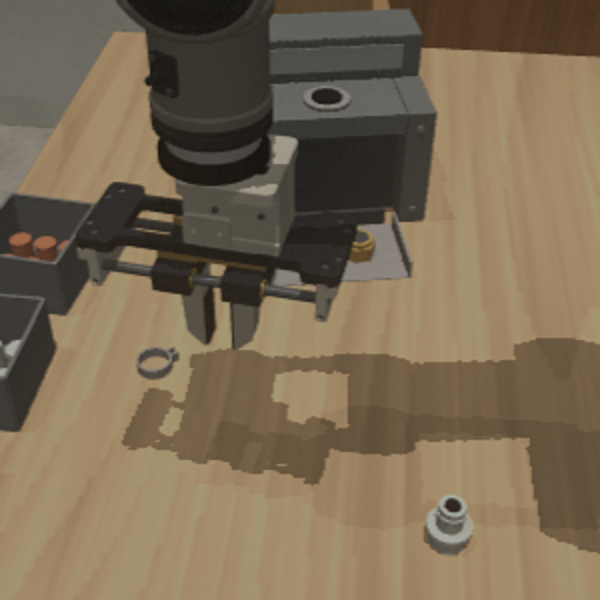

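The nut is in the tray at (362,243) in this crop. The plug is hidden by the gripper, but the top camera puts it inside. I'll take one top check before handing in.

Run:
```python
from h import *
s=robot.read_camera("top")
save({"img":cv2.resize(s["img"][130:330,240:500],(780,600))},"pics/top4.png")
```

```text
(no output)
```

View pics/top4.png

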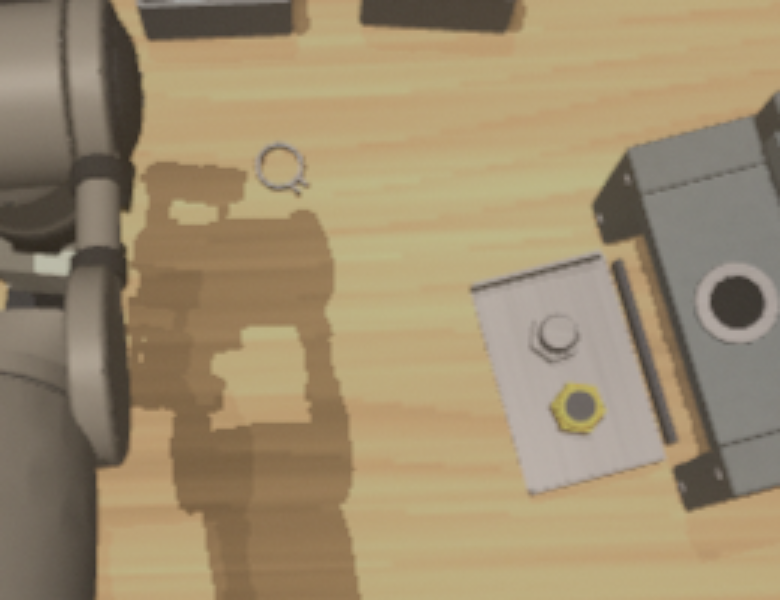

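The plug (555,337) and the nut (578,407) both lie well inside the lowered tray, and the clamp is untouched.

```bash
python3 -c "
from cell import robot
print(robot.hand_in())"
```

```text
the job is handed in; nothing more can be done
None
```

I pressed the button so the tray dropped flat, then pushed the nut and the plug fully inside it without moving the adapter, clamp or screwdriver, and handed the job in at about 23 s.

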